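# Tighten the valve cap at the bottom of the pump's bore

### The job

The metering pump's white plastic valve cap, at the bottom of the deep bore in its top, is loose: take the long T-handled socket wrench from its stand, feel the socket down over the cap's hexagon and turn it clockwise until the cap is fully home against its stop. Then draw the wrench out and stand it back in its hole in the stand. Be gentle with the soft cap, neither ramming nor over-tightening it, and leave the nearby vial, fitting, beaker and stapler undisturbed.

Things in the scene. Friction and masses are not known exactly. Their poses are not given: they have to be found in the camera images.
- pump: Metering pump, fixed on the desk. Origin on the desk directly under the axis of the bore; z up. An upright aluminium block 72 x 72 mm, 105 mm high, is centred on the origin; a white drive housing 110 mm wide and 120 mm high stands behind it (its +x, from 36 to 166 mm). The round bore, 34.5 mm wide, goes straight down from the block's top.
- bore_mouth (a point): Centre of the bore's mouth, on the block's top, 105 mm above the desk.
- cap_top (a point): Top centre of the loose cap down the bore; the point does not turn with the cap, whose turn is unknown. From the top: cone 2.5 mm high, hexagon 22 mm across flats and 10 mm high, flange 32 mm wide. The socket's mouth passes the cone, then stops on the hexagon's corners 2.5 mm below this point unless lined up within about 0.1 rad; lined up (every 60 degrees) it drops 10 mm more, to the flange.
- cap_home (a point): Where the cap's top centre is when the cap is fully home, 38.5 mm above the desk on the bore's axis. Clockwise turning (from above) draws the cap down 3.2 mm per rad until it meets a solid stop here; it starts 0.75 to 1.25 rad short. It turns against a steady friction of about 0.08 N m, stays where left, and at the stop the torque rises steeply; 0.3 N m is too much. A push along the bore does not turn it.
- wrench_handle (a point): Middle of the handle of the loose T-handled socket wrench (280 g), standing socket down in its stand. z points up along it; the black cross handle lies along this frame's y: 90 mm long, 16 mm wide (x), 18 mm high. Below: a 12 mm steel shank, then a hexagonal socket, 31 mm outside, 23.2 mm across flats, 18 mm deep, two flats facing x. Its mouth is 150 mm below this point.
- socket_mouth (a point): Centre of the open lower end of the wrench's socket, on the wrench's axis, 150 mm below the middle of the handle.
- tool_stand: Grey tool stand, fixed on the desk: a block 64 mm (x) by 150 mm (y), 68 mm high, origin under its centre. It holds the wrench and, 66 mm from it towards -y, a screwdriver that is part of the stand and reaches 135 mm above the desk.
- stand_hole (a point): Centre of the floor of the wrench's hole in the stand, 8 mm above the desk. The hole is round, 34.5 mm wide and 60 mm deep, its mouth 68 mm above the desk.
- vial_3: Bystander: small glass vial with a white cap, 28 mm wide, 58 mm high, origin under its centre.
- union_1: Bystander: small white tube fitting lying on the desk, 18 x 38 x 15 mm, origin under its centre.
- beaker_500: Bystander: glass beaker, 90 mm wide, 103 mm high, origin under its centre.
- stapler: Bystander: small desk stapler behind the tool stand (another lies far off, at the desk's back), 30 x 120 x 30 mm, lying along y, origin under its centre.

How it is judged:
By the outcome, as a careful person would: the job done as asked, in the order asked, and still so for the second after the job is handed in, with the robot touching nothing.
It also fails if it takes over 67 s, if anything falls off the work surface, if the arm or the gripper's body presses on something with over 40 N, if the wrist force passes 120 N, or if a joint passes its speed limit or range.

### The arm

A 6-joint arm with a two-finger parallel gripper is mounted at the origin on a cart in front of the work surface, level with it; the furniture and walls round the work are solid. World frame = base frame: x ahead of the robot, y to its left, z up, the work surface at z = 0. Lengths are in mm, angles in rad, forces in N, time in s.
With the tool pointing down it reaches from about 275 to 750 mm from the base axis. Payload 10.2 kg.
Tool frame: the origin (TCP) lies at the very end of the fingers, on their centre line; the grasp point (between the pads) lies 19 mm behind it; x points along the fingers, z is the direction in which the jaws open and shut, and the axes are right-handed (so a half turn about x gives the same grasp; the last joint's range is limited). The gripper opens to 85 mm and grips with 20 to 120 N. Pads are 22 mm wide; open, the fingers measure 114 mm over their backs; the gripper's body (76 mm by 85 mm) begins 54 mm behind the grasp point. The pads swing forward as they close: fully open they stand 13 mm farther back than shut.
Start: joints at [1.079, 0.313, 1.498, -0, 1.331, -0.223], TCP at [139.439, 506.15, 192.394] pointing down, gripper open.
Joint ranges: [-2.94, 2.94], [-0.97, 2.17], [0.19, 2.56], [-1.23, 4.37], [0.02, 3.11], [-2.88, 2.88]. Speed limits (rad/s): [2.39, 2.39, 3.01, 3.14, 3.14, 3.14].

### API

Orientations are given as a unit quaternion [w, x, y, z].
In Python, from rig import sense, vision, job gives the robot as it stands. The module is installed in compiled form; this text tells all that it offers.
- The arm moves only by the shell command python3 -m pendant 'ROWS' [FORCE]. ROWS is JSON, a list of rows, each a list of 7 numbers: the turn, a rotation vector about the tool's x, y, z in rad, then the shift along the tool's x, y, z in cm, then the opening, from 0 (shut) to 1 (fully open). A call has exactly 5 rows; each row is the pose to reach, as a shift and turn from the pose commanded when the call began, along the tool's axes at that moment; what a row does not reach only later rows make up. A row lasts 1/8 s, in which the tool goes at most 62.5 mm and 10.7 degrees, less where a joint would pass 70% of its speed; a pose out of reach is approached as far as the arm can. A call with a gripper value outside its range is refused whole. The fingers move at their own pace and stop on an object; FORCE is the grip in N (left out, the last holds). Time passes only in rows, so rows that repeat a pose let the fingers close, or fill a call up. It gives the time, the measured TCP pose, the force and the opening at its end, in the units of the state.
- sense(): the state, without advancing time (a new reading comes with each control period).
- vision.capture(name): name is "scene" or "top" or "wrist"; returns the picture (480x640x3 uint8, red, green, blue); there is no depth.
- vision.calibration(name): a dict with "K" (3x3 intrinsics, pixels), "extrinsics" (4x4, takes a point from camera to world coordinates). Camera axes: x right, y up, looking along -z (the intrinsics and any distortion apply to the point x, -y, -z); pixel columns grow to the right and rows downward; lengths in mm; the calibration is good to about 2 mm. A picture is of the moment at which its call begins: read the wrist's pose just before it. calibration takes no time and is no camera call; for the wrist camera it gives the pose at the moment of the call.
- job.finish_job(): hands the job in, once; it reports no verdict.
The state is a dict: "time_s": time; "joints": joint angles; "dq": joint speeds; "tau": joint torques, N m; "eef_pos": TCP position; "ee_rot": TCP orientation; "force": force on the tool from outside, world axes, zero at the start; "wrist_torque": the same for the moment, N m; "grip_width": opening from 0.0 (shut) to 1.0 (fully open).
Only numpy, scipy, OpenCV 4.12 (cv2) and the standard library are available. Lean on these libraries where they do the work, as an engineer would, in place of code of your own. Each camera call takes 0.05 s, during which the arm holds its last target.

## Working session

There is one attempt and no reset: what is moved stays moved. The work goes in short steps, Python scripts to look and compute and a shell command to move; the robot and the scene stay as the last step left them, time stands still between calls to the robot, and variables do not carry over. Pictures are saved under pics/ and viewed, and the job is handed in when it is done.

```bash
mkdir -p pics
python3 - <<'E'
from rig import sense, vision
import cv2
s=sense()
for k,v in s.items(): print(k,v)
for n in("scene","top","wrist"):
    c=vision.calibration(n); print(n,c)
    cv2.imwrite(f"pics/{n}0.png",vision.capture(n)[:,:,::-1])
E
```

```text
time_s 0.0
joints [ 1.07857897e+00  3.13449243e-01  1.49843183e+00  1.90276636e-05
  1.33101336e+00 -2.23406423e-01]
dq [ 0.0005959  -0.00045647  0.001876   -0.00014711  0.00260492  0.00072261]
tau [-1.54566747e-03 -4.12267363e+01 -2.59740329e+01 -3.03154884e-04
  4.20709810e-03  3.06247819e-05]
eef_pos [139.29332566 505.86621879 191.83747898]
ee_rot [ 0.5620705  -0.42867355  0.56291354  0.42830373]
force [-0.96897812 -0.66153391  0.1795964 ]
wrist_torque [ 0.07144029 -0.04038972 -0.03496842]
grip_width 1.002784763418334
scene {'K': array([[499.63334824,   0.        , 325.54172479],
       [  0.        , 499.63334824, 245.4379502 ],
       [  0.        ,   0.        ,   1.        ]]), 'extrinsics': array([[ 5.32133494e-01,  5.67708245e-01, -6.28125221e-01,
        -1.83784243e+02],
       [-8.46654374e-01,  3.59621250e-01, -3.92235805e-01,
        -5.53098606e+02],
       [ 3.21167685e-03,  7.40526776e-01,  6.72019181e-01,
         8.90177745e+02],
       [ 0.00000000e+00,  0.00000000e+00,  0.00000000e+00,
         1.00000000e+00]])}
top {'K': array([[602.51834233,   0.        , 325.
[... 293 characters left out ...]
+01],
       [ 2.46772855e-03,  6.65885720e-02,  9.97777466e-01,
         1.27616522e+03],
       [ 0.00000000e+00,  0.00000000e+00,  0.00000000e+00,
         1.00000000e+00]])}
wrist {'K': array([[416.45481064,   0.        , 316.04454103],
       [  0.        , 416.45481064, 236.57126206],
       [  0.        ,   0.        ,   1.        ]]), 'extrinsics': array([[ 2.64654272e-01, -9.21461266e-01, -2.84371678e-01,
         6.58128496e+01],
       [ 9.64342299e-01,  2.52447924e-01,  7.94605341e-02,
         5.26878876e+02],
       [-1.43076457e-03, -2.95261207e-01,  9.55415497e-01,
         3.75091850e+02],
       [ 0.00000000e+00,  0.00000000e+00,  0.00000000e+00,
         1.00000000e+00]])}
```

View pics/scene0.png

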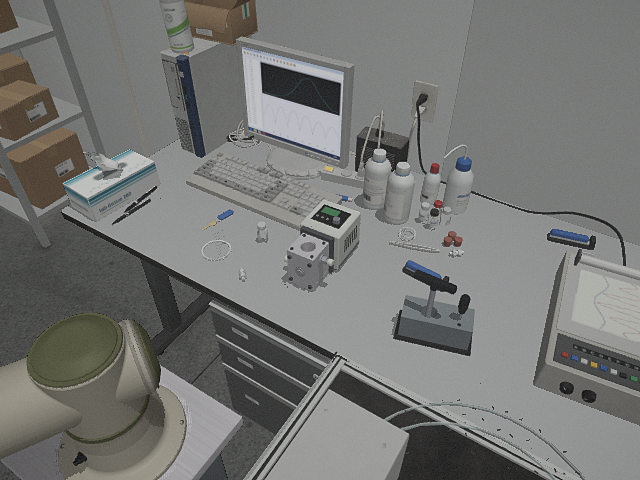

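View pics/top0.png

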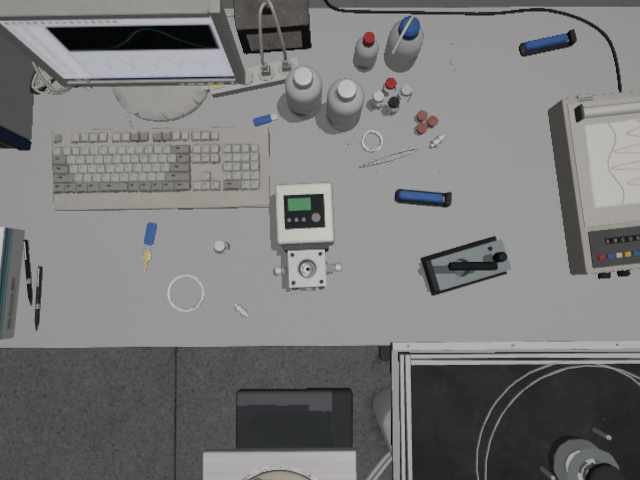

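View pics/wrist0.png

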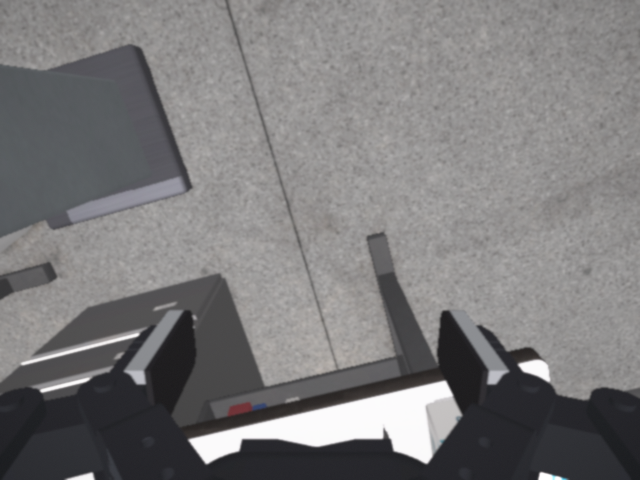

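Run:
```python
import cv2
t=cv2.imread('pics/top0.png'); s=cv2.imread('pics/scene0.png')
cv2.imwrite('pics/c1.png',cv2.resize(t[230:300,415:515],None,fx=8,fy=8,interpolation=cv2.INTER_CUBIC))
cv2.imwrite('pics/c2.png',cv2.resize(t[175:305,265:355],None,fx=4.6,fy=4.6,interpolation=cv2.INTER_CUBIC))
cv2.imwrite('pics/c3.png',cv2.resize(s[250:360,385:485],None,fx=5.4,fy=5.4,interpolation=cv2.INTER_CUBIC))
cv2.imwrite('pics/c4.png',cv2.resize(s[190:300,270:370],None,fx=5.4,fy=5.4,interpolation=cv2.INTER_CUBIC))
```

```text
(no output)
```

View pics/c1.png

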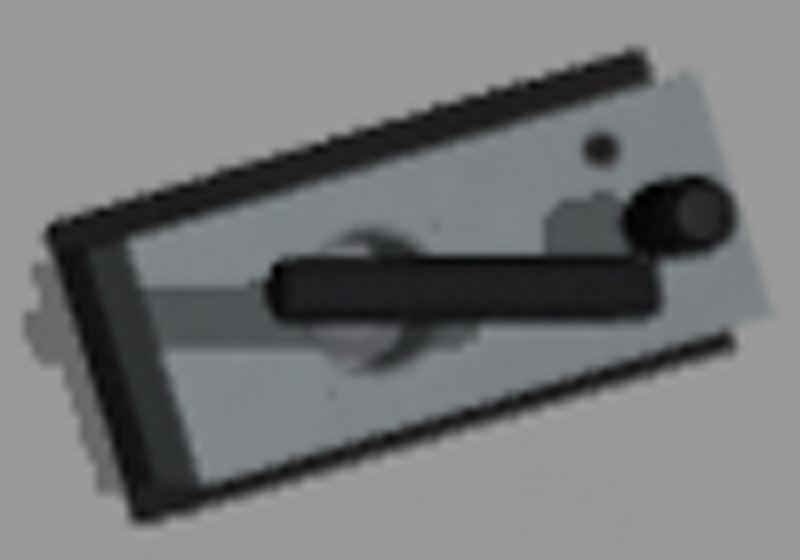

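View pics/c2.png

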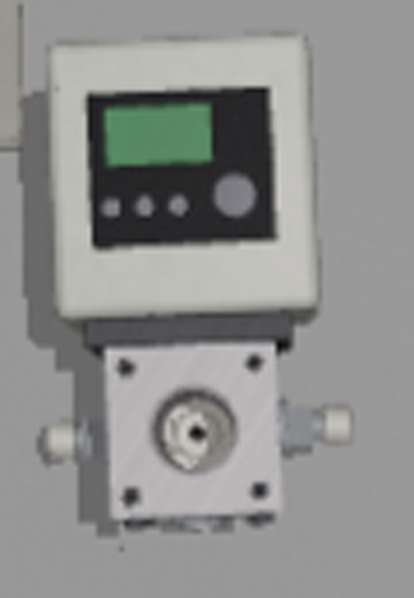

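View pics/c3.png

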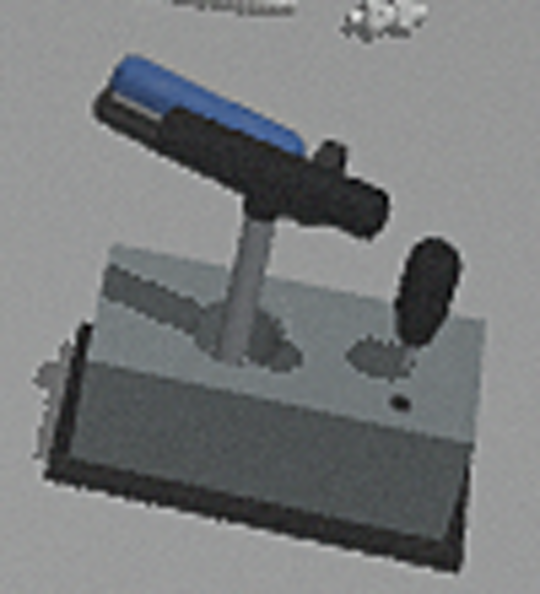

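View pics/c4.png

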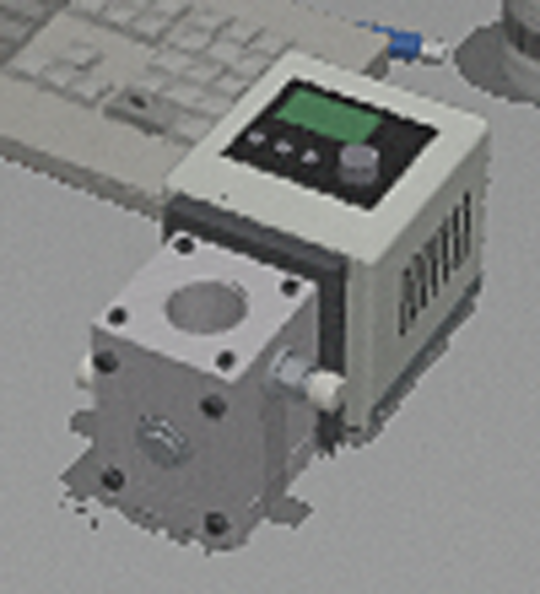

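```bash
cat > h.py <<'E'
import numpy as np, cv2
from rig import sense, vision
from scipy.spatial.transform import Rotation as R
def ray(cal,u,v):
    K,T=cal['K'],cal['extrinsics']
    d=np.array([(u-K[0,2])/K[0,0],-(v-K[1,2])/K[1,1],-1.]); return T[:3,3],T[:3,:3]@d
def at(cal,u,v,z):
    o,d=ray(cal,u,v); return o+d*(z-o[2])/d[2]
def tri(obs):
    A=np.zeros((3,3));b=np.zeros(3);L=[]
    for c,u,v in obs:
        o,d=ray(c,u,v);d=d/np.linalg.norm(d);P=np.eye(3)-np.outer(d,d);A+=P;b+=P@o;L.append((P,o))
    x=np.linalg.solve(A,b);return x,[np.linalg.norm(P@(x-o)) for P,o in L]
def proj(cal,p):
    K,T=cal['K'],cal['extrinsics'];q=T[:3,:3].T@(np.asarray(p,float)-T[:3,3])
    return np.array([K[0,0]*q[0]/-q[2]+K[0,2],K[1,1]*-q[1]/-q[2]+K[1,2]])
def pose():
    s=sense();w=s['ee_rot'];return np.array(s['eef_pos']),R.from_quat([w[1],w[2],w[3],w[0]])
def delta(p_t,R_t):
    p,r=pose();print('rotvec',np.round((r.inv()*R_t).as_rotvec(),4),'shift cm',np.round(r.inv().apply(np.array(p_t)-p)/10,3))
E
python3 - <<'E'
from h import *
np.set_printoptions(precision=2,suppress=True)
T=vision.calibration('top');S=vision.calibration('scene')
t=lambda x,y:(415+x/8,230+y/8); s=lambda x,y:(385+x/5.4,250+y/5.4)
print('handle ends',at(T,*t(267,288),167),at(T,*t(661,290),167))
print('hole',at(T,*t(372,300),68))
print('stand corners', [at(T,*t(*c),68) for c in((125,240),(695,75),(770,315),(195,485))])
print('corner frame',tri([(T,392,345),(S,340,358)]))
t2=lambda x,y:(265+x/4.6,175+y/4.6); s2=lambda x,y:(270+x/5.4,190+y/5.4)
print('bore',at(T,*t2(195,431),105),at(S,*s2(207,306),105))
print('block corners',[at(T,*t2(*c),105) for c in((103,350),(275,345),(284,515),(113,520))])
print([at(S,*s2(*c),105) for c in((165,235),(316,285),(240,380),(92,322))])
for n,u,v,z in(('vial',221,245,58),('union',241,311,10),('beaker',186,293,100)):print(n,at(T,u,v,z))
# scene handle
for z in (149,158,167): print(at(S,*s(270,172),z))
p,r=pose();print(r.as_matrix())
E
```

```text
handle ends [ 526.16 -324.6   167.  ] [ 525.04 -415.35  167.  ]
hole [ 526.   -371.37   68.  ]
stand corners [array([ 541.5, -309.7,   68. ]), array([ 581.98, -453.93,   68.  ]), array([ 521.51, -471.13,   68.  ]), array([ 480.07, -326.05,   68.  ])]
corner frame (array([ 367.45, -241.88,  -10.26]), [np.float64(4.122417716065815), np.float64(4.122417716065936)])
bore [524.82 -63.27 105.  ] [525.03 -63.19 105.  ]
block corners [array([559.37, -24.53, 105.  ]), array([560.96, -97.33, 105.  ]), array([ 489.15, -100.6 ,  105.  ]), array([487.58, -28.52, 105.  ])]
[array([554.06, -21.47, 105.  ]), array([561.74, -95.78, 105.  ]), array([ 494.08, -100.36,  105.  ]), array([490.15, -27.16, 105.  ])]
vial [575.38 112.71  58.  ]
union [440.09  78.53  10.  ]
beaker [479.42 173.2  100.  ]
[ 534.95 -368.6   149.  ]
[ 526.23 -370.84  158.  ]
[ 517.5  -373.08  167.  ]
[[-0.   -0.96  0.27]
 [-0.    0.27  0.96]
 [-1.    0.   -0.  ]]
```

```bash
cat >> h.py <<'E'
def down(yaw):  # tool x down, tool z at angle yaw
    z=np.array([np.cos(yaw),np.sin(yaw),0]);x=np.array([0,0,-1.]);return R.from_matrix(np.c_[x,np.cross(z,x),z])
E
python3 -c "
from h import *
delta([525,-139,150],down(0))"
```

```text
rotvec [ 1.302e+00 -9.000e-04  4.000e-04] shift cm [  4.233 -54.312 -51.935]
```

```bash
python3 -m pendant '[[0.17,0,0,0,-4.3,-4.1,1],[0.34,0,0,0,-8.6,-8.2,1],[0.51,0,0,0,-12.9,-12.3,1],[0.68,0,0,0,-17.2,-16.4,1],[0.85,0,0,0,-21.5,-20.5,1]]' 30; python3 -c "
from h import *
delta([525,-139,150],down(0))"
```

```text
time_s: 0.78
eef_pos: [292.8, 249.7, 192.4]
ee_rot: [0.69, -0.157, 0.689, 0.157]
force: [0.8, 0.5, 0.3]
grip_width: 0.997
rotvec [ 4.468e-01  3.000e-04 -1.000e-04] shift cm [  4.242 -45.091   4.143]
```

```bash
python3 -m pendant '[[0.09,0,0,0,-5.8,0.53,1],[0.18,0,0,0,-11.6,1.06,1],[0.27,0,0,0,-17.4,1.6,1],[0.36,0,0,0,-23.2,2.13,1],[0.447,0,0,0,-29,2.66,1]]'; python3 -c "
from h import *
delta([525,-139,150],down(0))"
```

```text
time_s: 1.4
eef_pos: [443.5, 0.3, 192.4]
ee_rot: [0.707, -0.001, 0.707, 0.001]
force: [0.4, 0.6, 0.6]
grip_width: 0.998
rotvec [ 0.0016  0.0001 -0.0001] shift cm [  4.237 -13.939   8.126]
```

```bash
python3 -m pendant '[[0,0,0,0,-4.6,2.7,1],[0,0,0,0,-9.2,5.4,1],[0,0,0,2.1,-13.9,8.1,1],[0,0,0,4.2,-13.9,8.1,1],[0,0,0,4.2,-13.9,8.1,1]]'
python3 - <<'E'
from h import *
c=vision.calibration('wrist');im=vision.capture('wrist')[:,:,::-1]
np.savez('w1.npz',K=c['K'],extrinsics=c['extrinsics']);cv2.imwrite('pics/w1.png',im)
print(proj(c,[525,-63,105]),proj(c,[525,-63,42])); print(pose()[0])
u,v=proj(c,[525,-63,70]).astype(int)
cv2.imwrite('pics/w1c.png',cv2.resize(im[max(v-50,0):v+50,u-60:u+60],None,fx=6,fy=6,interpolation=cv2.INTER_CUBIC));print(u,v)
E
```

```text
time_s: 2.02
eef_pos: [523.7, -136.3, 148.8]
ee_rot: [0.706, -0.001, 0.708, 0.002]
force: [-0.6, 0.0, 0.2]
grip_width: 1.002
[321.2069455  113.61421972] [320.33108533 112.56514903]
[ 524.27532109 -136.19202771  150.28202933]
320 112
```

View pics/w1c.png

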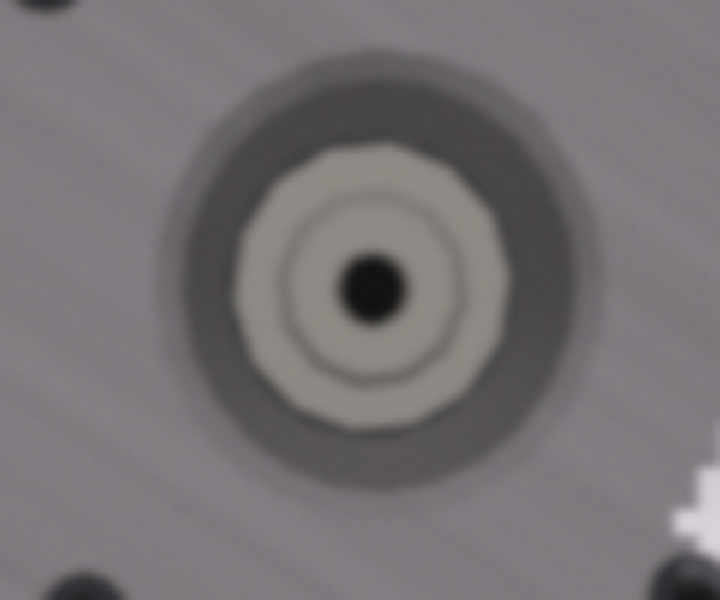

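View pics/w1.png

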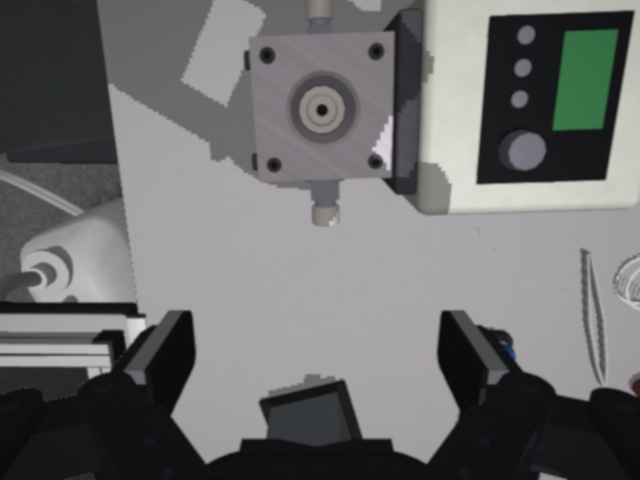

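Run:
```python
from h import *
c=vision.calibration('wrist');im=vision.capture('wrist')[:,:,::-1]
cv2.imwrite('pics/w2.png',im)
print(pose()[0],sense()['joints'])
u,v=proj(c,[525,-63,70]);print(u,v,proj(c,[525,-63,105]),proj(c,[525,-63,42]));u=int(u);v=int(v)
cr=im[v-40:v+40,u-40:u+40,:].astype(float).mean(2)
cr=np.clip((cr-110)*4,0,255) if False else cr
a=cv2.resize(cr,None,fx=7,fy=7,interpolation=cv2.INTER_CUBIC)
m=a[200:360,200:360];print(m.min(),m.max())
a=np.clip((a-100)*5,0,255).astype('uint8')
cv2.imwrite('pics/w2c.png',a);print(u-40,v-40)
```

```text
[ 524.68359037 -136.15482547  151.15185678] [-4.70140494e-01  3.84266276e-01  1.50866907e+00  1.81412625e-05
  1.24798542e+00 -4.75665960e-01]
319.42990793419295 112.93562193728093 [319.93307617 113.65669629] [319.11411722 112.48307233]
17.269987237720823 138.8396496772766
279 72
```

View pics/w2c.png

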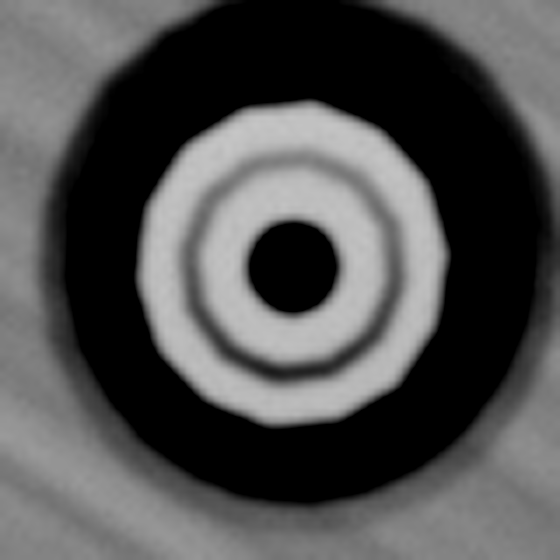

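Run:
```python
import cv2,numpy as np
im=cv2.imread('pics/w2.png').astype(float)
cr=im[85:135,297:347].mean(2)
a=cv2.resize(cr,None,fx=11,fy=11,interpolation=cv2.INTER_CUBIC)
print(np.percentile(a,[50,80,95,99]))
cv2.imwrite('pics/w2d.png',np.clip((a-122)*14,0,255).astype('uint8'))
```

```text
[122.68201758 137.13092877 138.24482649 138.7984741 ]
```

View pics/w2d.png

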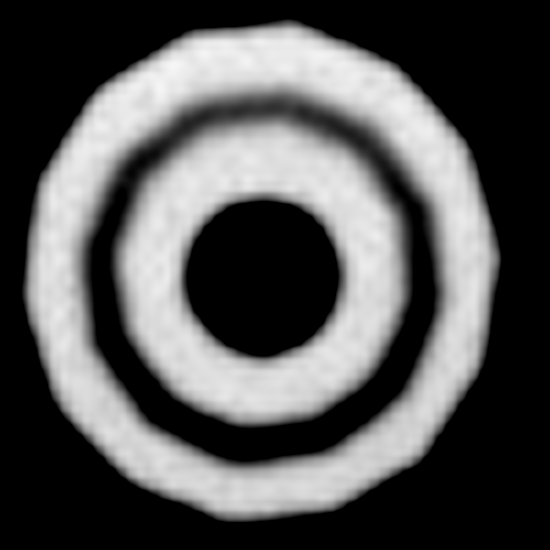

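```bash
python3 -m pendant '[[0,0,0,-3,-4.5,0,1],[0,0,0,-6.2,-10.5,0,1],[0,0,0,-6.2,-16.5,0,1],[0,0,0,-6.2,-22.5,0,1],[0,0,0,-6.2,-28.5,0,1]]'; python3 -m pendant '[[0,0,0,0,-2.2,0,1],[0,0,0,0,-2.2,0,1],[0,0,0,0,-2.2,0,1],[0,0,0,0,-2.2,0,1],[0,0,0,0,-2.2,0,1]]';python3 - <<'E'
from h import *
c=vision.calibration('wrist');im=vision.capture('wrist')[:,:,::-1]
np.savez('w3.npz',**c);cv2.imwrite('pics/w3.png',im)
p=pose();print(p[0],p[1].as_rotvec(), sense()['force'],sense()['wrist_torque'])
print(proj(c,[526,-370.5,167]),proj(c,[526,-371,68]))
E
```

```text
time_s: 2.75
eef_pos: [526.1, -422.9, 214.3]
ee_rot: [0.708, -0.003, 0.707, 0.001]
force: [0.4, -0.6, -0.4]
grip_width: 1.0
time_s: 3.38
eef_pos: [526.4, -442.6, 212.9]
ee_rot: [0.707, -0.002, 0.707, 0.002]
force: [-0.7, 0.4, -0.8]
grip_width: 1.001
[ 526.35659545 -442.83308982  212.79840738] [-0.00476198  1.57053317  0.00430329] [ 0.37974673 -0.15655343 -0.22186291] [ 0.01029863 -0.00719869 -0.01614085]
[317.75053577 115.5650862 ] [317.07624548 113.91005838]
```

View pics/w3.png

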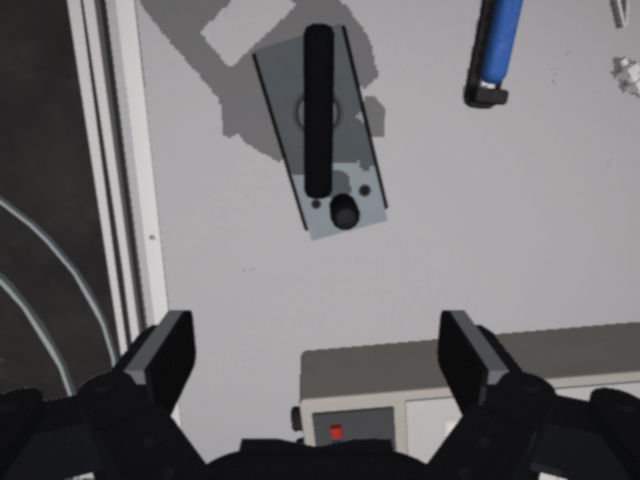

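```bash
python3 -m pendant '[[0,0,0,0,4,0,1],[0,0,0,0,7.24,-0.04,1],[0,0,0,2,7.24,-0.04,1],[0,0,0,5,7.24,-0.04,1],[0,0,0,7.3,7.24,-0.04,1]]'; python3 -m pendant '[[0,0,0,0,0,0,1],[0,0,0,0,0,0,0.6],[0,0,0,0,0,0,0.4],[0,0,0,0,0,0,0.3],[0,0,0,0,0,0,0.22]]';python3 - <<'E'
from h import *
p=pose();print(p[0],p[1].as_rotvec(), sense()['grip_width'],sense()['force'],sense()['wrist_torque'])
cv2.imwrite('pics/w4.png',vision.capture('wrist')[:,:,::-1])
E
```

```text
time_s: 4.05
eef_pos: [525.2, -370.5, 138.4]
ee_rot: [0.707, -0.002, 0.707, 0.002]
force: [-0.1, -0.8, -0.3]
grip_width: 0.994
time_s: 4.68
eef_pos: [525.4, -371.1, 139.7]
ee_rot: [0.707, -0.002, 0.707, 0.002]
force: [0.8, -0.8, -0.4]
grip_width: 0.221
[ 525.39517695 -371.10834949  139.69108913] [-0.00418804  1.57047773  0.00366727] 0.22065403041958406 [ 0.84870865 -0.81903718 -0.43168368] [-0.00476288  0.01051531 -0.01413752]
```

View pics/w4.png

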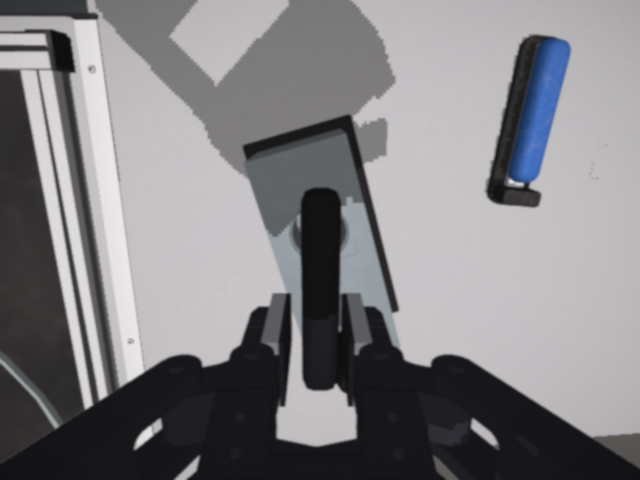

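```bash
python3 -m pendant '[[0,0,0,0,0,0.1,0.22],[0,0,0,0,0,0.1,0.18],[0,0,0,0,0,0.1,0.1],[0,0,0,0,0,0.1,0.1],[0,0,0,0,0,0.1,0.1]]' 60;python3 - <<'E'
from h import *
p=pose();print(p[0],p[1].as_rotvec(), sense()['grip_width'],sense()['force'],sense()['wrist_torque'])
cv2.imwrite('pics/w5.png',vision.capture('wrist')[:,:,::-1])
E
```

```text
time_s: 5.35
eef_pos: [526.3, -371.0, 139.4]
ee_rot: [0.707, -0.002, 0.707, 0.002]
force: [-0.5, 0.1, -0.4]
grip_width: 0.1
[ 526.302291   -371.0296813   139.37860836] [-0.00387561  1.57086328  0.0039097 ] 0.10004452273976717 [-0.47291676  0.08162557 -0.43140489] [ 0.00438731 -0.01571057 -0.02733693]
```

View pics/w5.png

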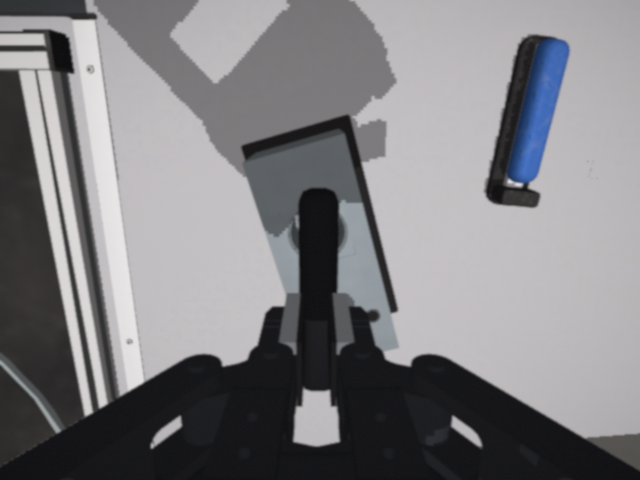

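```bash
python3 -m pendant '[[0,0,0,0,0,0,0.05],[0,0,0,0,0,0,0],[0,0,0,0,0,0,0],[0,0,0,0,0,0,0],[0,0,0,0,0,0,0]]' 60;python3 - <<'E'
from h import *
p=pose();print(p[0],p[1].as_rotvec(), sense()['grip_width'],sense()['force'],sense()['wrist_torque'])
im=vision.capture('wrist')[:,:,::-1]
cv2.imwrite('pics/w6.png',cv2.resize(im[170:420,220:420],None,fx=2.4,fy=2.4))
E
```

```text
time_s: 6.02
eef_pos: [526.3, -371.0, 139.4]
ee_rot: [0.707, -0.002, 0.707, 0.002]
force: [0.6, -0.4, -0.6]
grip_width: -0.002
[ 526.34697995 -371.02135814  139.38299273] [-0.00389415  1.57078228  0.00390729] -0.0017705582587592213 [ 0.60581963 -0.35846891 -0.613812  ] [ 0.00563201 -0.01170646 -0.0201477 ]
```

View pics/w6.png

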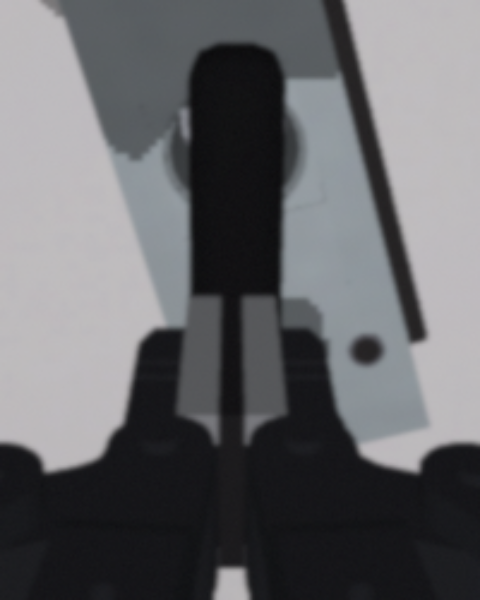

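Run:
```python
from h import *
c=vision.calibration('wrist')
p,r=pose()
for z in (167,149,137,120):print(z,proj(c,[526,-325.5,z]),proj(c,[526,-415.5,z]))
print('tcp',proj(c,p),'grasp',proj(c,p-r.apply([19,0,0])), c['extrinsics'][:3,3]-p)
T=vision.capture('top')[:,:,::-1];S=vision.capture('scene')[:,:,::-1]
cv2.imwrite('pics/t2.png',cv2.resize(T[200:320,390:550],None,fx=5,fy=5))
cv2.imwrite('pics/s2.png',cv2.resize(S[140:400,340:560],None,fx=2.3,fy=2.3))
```

```text
167 [318.25705772 192.21983397] [316.72675909 393.02999118]
149 [318.00289097 183.92930051] [316.63679112 368.68460818]
137 [317.85951655 179.25264472] [316.58488914 354.63990098]
120 [317.68418888 173.53372257] [316.52025389 337.14956743]
tcp [317.92811258 275.61878901] grasp [318.15811659 292.5978254 ] [ -1.50130545  75.95447271 183.1967305 ]
```

View pics/s2.png

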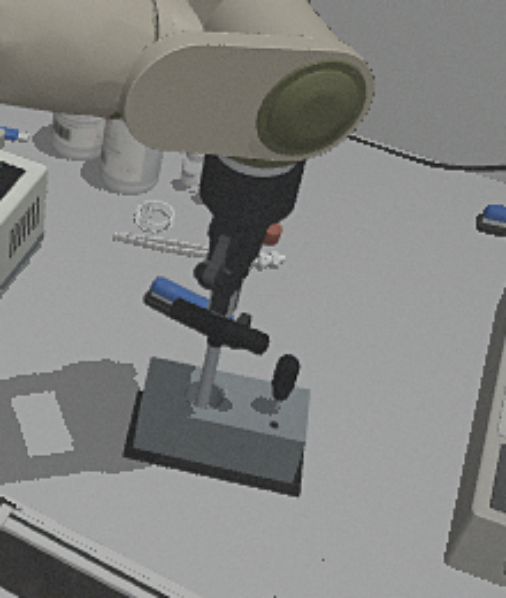

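View pics/t2.png

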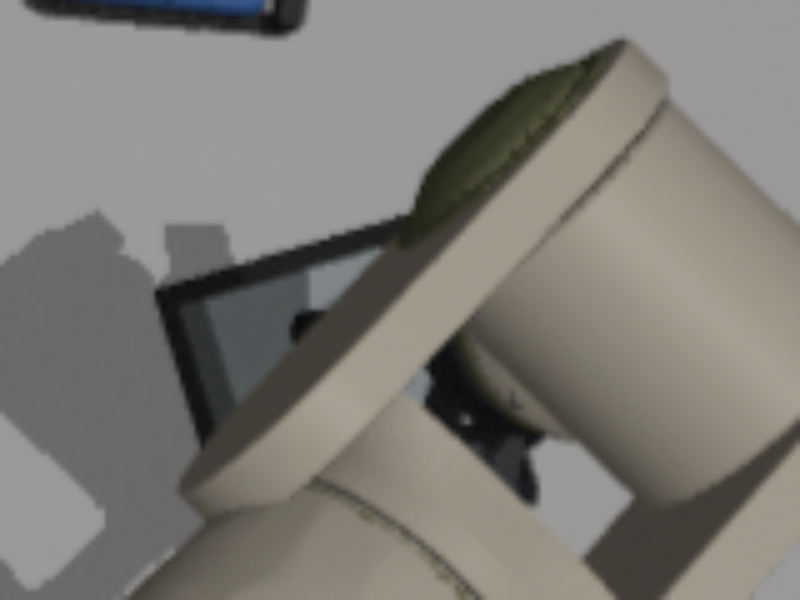

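Run:
```python
from h import *
S=vision.calibration('scene');p,r=pose()
im=vision.capture('scene')[:,:,::-1].copy()
print([np.round(proj(S,p+[0,0,dz]),1) for dz in(0,19,43,73)])
f=6;cr=cv2.resize(im[225:325,390:480],None,fx=f,fy=f,interpolation=cv2.INTER_CUBIC)
for dz,c in((0,(0,0,255)),(19,(0,255,0)),(43,(255,0,0)),(73,(0,255,255))):
    u,v=proj(S,p+[0,0,dz]);cv2.circle(cr,(int((u-390)*f),int((v-225)*f)),4,c,-1)
cv2.imwrite('pics/s3.png',np.clip(cr*1.6,0,255).astype('uint8'))
```

```text
[array([433.7, 288.1]), array([435.1, 281.7]), array([437. , 273.4]), array([439.3, 262.5])]
```

View pics/s3.png

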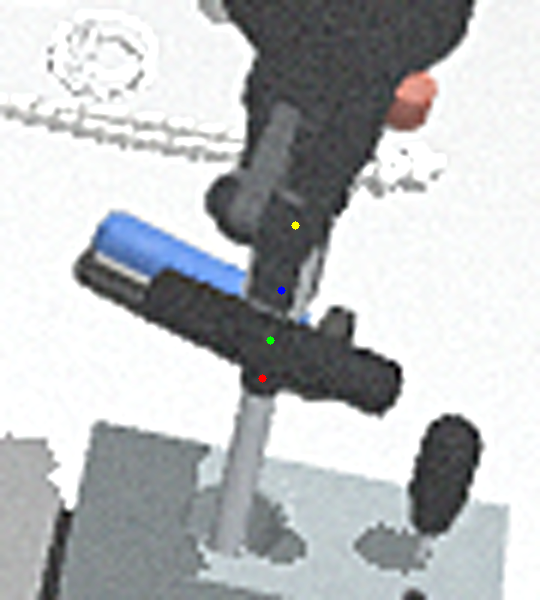

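```bash
python3 -m pendant '[[0,0,0,0,0,0,0.45],[0,0,0,0,0,0,0.45],[0,0,0,0.5,0,0,0.45],[0,0,0,1.2,0,0,0.45],[0,0,0,2,0,0,0.45]]' 30;python3 - <<'E'
from h import *
c=vision.calibration('wrist');p,r=pose();print(p,sense()['force'],sense()['grip_width'])
im=vision.capture('wrist')[:,:,::-1]
cv2.imwrite('pics/w7.png',im)
print(proj(c,[526,-325.5,167]),proj(c,[526,-415.5,167]))
E
```

```text
time_s: 6.85
eef_pos: [526.3, -371.0, 118.7]
ee_rot: [0.707, -0.002, 0.707, 0.002]
force: [0.6, -0.3, -0.4]
grip_width: 0.453
[ 526.25504237 -370.95536318  118.66853222] [ 0.64929082 -0.26083609 -0.41971615] 0.45250088058309623
[318.8490461  204.54149238] [317.04051193 427.58093809]
```

View pics/w7.png

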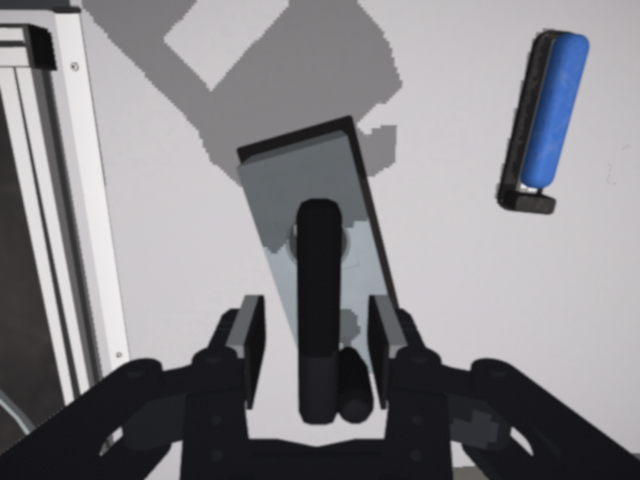

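```bash
python3 -m pendant '[[0,0,0,0.7,0,0,0.45],[0,0,0,1.4,0,0,0.45],[0,0,0,2,0,0,0.4],[0,0,0,2,0,0,0.3],[0,0,0,2,0,0,0.26]]' 30;python3 - <<'E'
from h import *
c=vision.calibration('wrist');p,r=pose();print(p,sense()['force'],sense()['grip_width'])
im=vision.capture('wrist')[:,:,::-1]
cv2.imwrite('pics/w8.png',im)
S=vision.capture('scene')[:,:,::-1]
cv2.imwrite('pics/s4.png',np.clip(1.6*cv2.resize(S[225:325,390:480],None,fx=6,fy=6,interpolation=cv2.INTER_CUBIC).astype(float),0,255).astype('uint8'))
E
```

```text
time_s: 7.52
eef_pos: [526.4, -371.1, 99.6]
ee_rot: [0.707, -0.002, 0.707, 0.002]
force: [0.8, 0.2, -0.0]
grip_width: 0.263
[ 526.4375469  -371.12058008   99.6470694 ] [ 0.7520146   0.18174137 -0.03164391] 0.26289763978210023
```

View pics/w8.png

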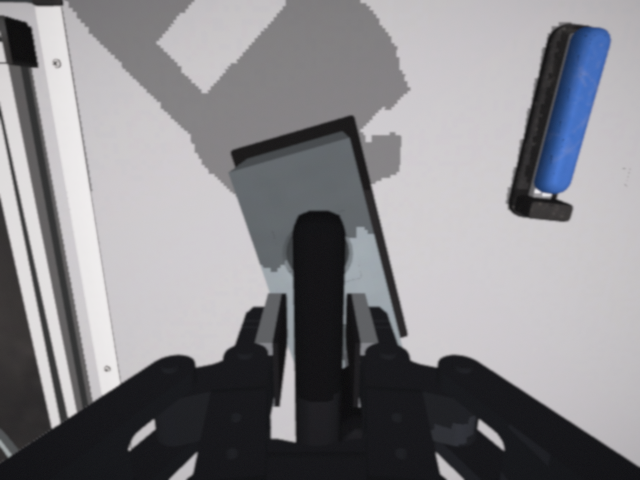

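View pics/s4.png

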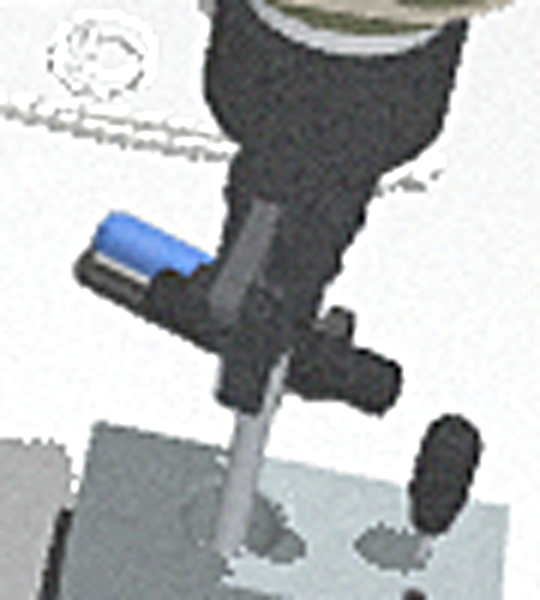

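```bash
python3 -m pendant '[[0,0,0,0,0,0.08,0.24],[0,0,0,0,0,0.08,0.15],[0,0,0,0,0,0.08,0.05],[0,0,0,0,0,0.08,0],[0,0,0,0,0,0.08,0]]' 60;python3 - <<'E'
from h import *
s=sense();p,r=pose();print(p,r.as_rotvec(),s['force'],s['wrist_torque'],s['grip_width'])
im=vision.capture('wrist')[:,:,::-1]
cv2.imwrite('pics/w9.png',im)
E
```

```text
time_s: 8.25
eef_pos: [527.3, -371.1, 99.7]
ee_rot: [0.707, -0.002, 0.707, 0.002]
force: [-0.2, 0.7, 3.1]
grip_width: 0.178
[ 527.26700104 -371.14807457   99.70839716] [-0.0042456   1.57033756  0.00358472] [-0.22020211  0.71169611  3.13776487] [0.03110725 0.01392462 0.01144571] 0.17820098291771308
```

View pics/w9.png

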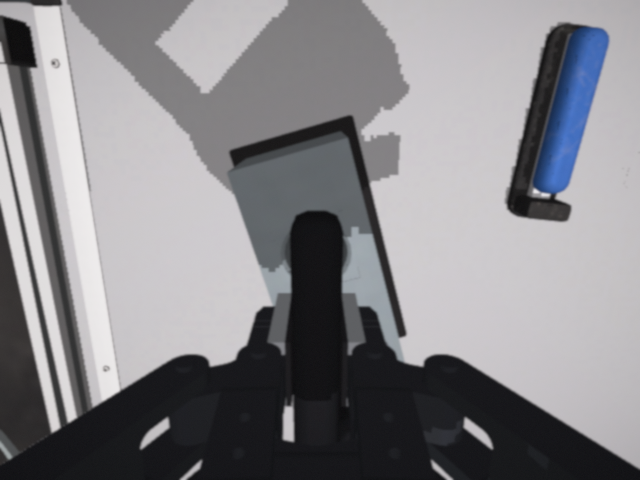

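```bash
python3 -m pendant '[[0,0,0,-1,0,0,0],[0,0,0,-3.5,0,0,0],[0,0,0,-7,0,0,0],[0,0,0,-10.5,0,0,0],[0,0,0,-12.5,0,0,0]]';python3 - <<'E'
from h import *
s=sense();p,r=pose();print(p,r.apply([1,0,0]),s['force'],s['wrist_torque'],s['grip_width'])
cv2.imwrite('pics/s5.png',cv2.resize(vision.capture('scene')[130:370,300:520,::-1],None,fx=2.4,fy=2.4))
E
```

```text
time_s: 8.93
eef_pos: [527.2, -371.1, 226.3]
ee_rot: [0.707, -0.002, 0.707, 0.001]
force: [0.0, -0.5, -2.6]
grip_width: 0.178
[ 527.20425757 -371.08743875  226.31944478] [ 9.30166954e-04 -1.01085561e-03 -9.99999056e-01] [ 0.00937214 -0.48437369 -2.57255328] [ 0.02614866 -0.04365694  0.00913633] 0.17755062788804332
```

View pics/s5.png

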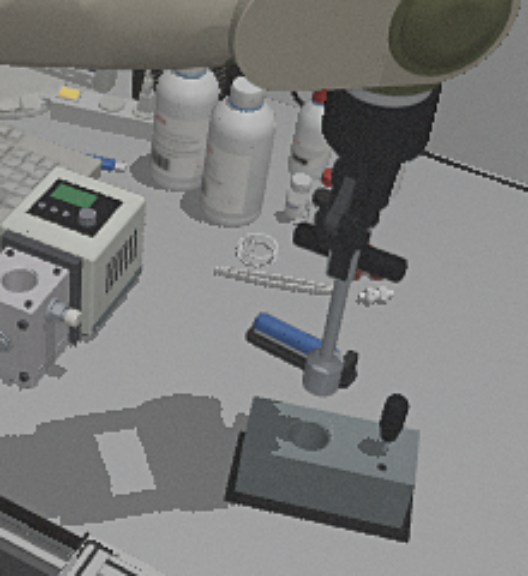

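```bash
python3 -m pendant '[[0,0,0,0,5.5,0,0],[0,0,0,0,11.5,0,0],[0,0,0,0,17.5,-0.05,0],[0,0,0,0,23.5,-0.1,0],[0,0,0,0,28.5,-0.1,0]]';python3 -m pendant '[[0,0,0,0,2,0,0],[0,0,0,0,2.2,0,0],[0,0,0,1.6,2.2,0,0],[0,0,0,1.6,2.2,0,0],[0,0,0,1.6,2.2,0,0]]';python3 - <<'E'
from h import *
s=sense();p,r=pose();print(p,r.as_rotvec(),s['force'],s['wrist_torque'],s['grip_width'])
c=vision.calibration('wrist');w=vision.capture('wrist')[:,:,::-1];np.savez('w10.npz',**c)
S=vision.capture('scene')[:,:,::-1]
T=vision.capture('top')[:,:,::-1]
cv2.imwrite('pics/w10.png',w);cv2.imwrite('pics/s6f.png',S);cv2.imwrite('pics/t6f.png',T)
cv2.imwrite('pics/s6.png',cv2.resize(S[180:300,260:370],None,fx=5,fy=5,interpolation=cv2.INTER_CUBIC))
cv2.imwrite('pics/t6.png',cv2.resize(T[225:305,265:355],None,fx=5,fy=5,interpolation=cv2.INTER_CUBIC))
E
```

```text
time_s: 9.6
eef_pos: [524.0, -83.7, 223.9]
ee_rot: [0.707, -0.002, 0.707, 0.002]
force: [1.0, -0.1, -2.3]
grip_width: 0.173
time_s: 10.22
eef_pos: [524.8, -65.0, 208.7]
ee_rot: [0.707, -0.001, 0.707, 0.001]
force: [-0.2, 0.2, -2.6]
grip_width: 0.177
[524.78118406 -64.95026822 208.73320097] [-0.0032703   1.57051975  0.00283357] [-0.20353101  0.22747739 -2.6495404 ] [ 0.02244177 -0.01459145  0.07167658] 0.17701745979471192
```

View pics/s6.png

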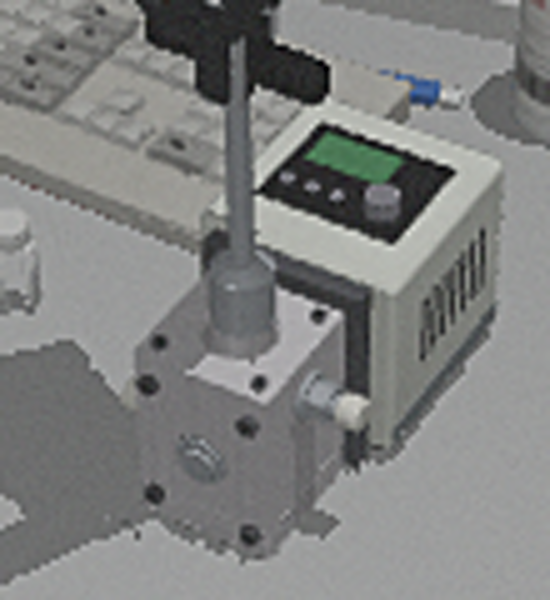

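View pics/w10.png

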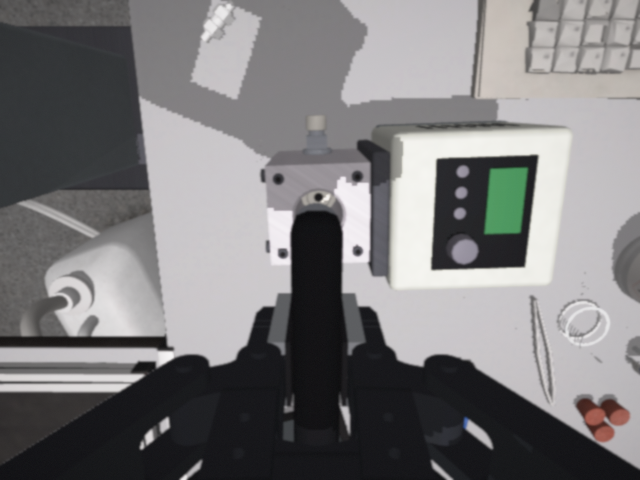

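View pics/t6.png

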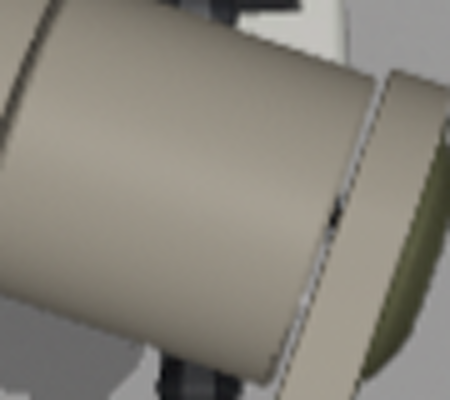

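Run:
```python
from h import *
np.set_printoptions(precision=2,suppress=True)
S=vision.calibration('scene')
print('mouth',at(S,308.2,246.2,117),'bore',at(S,270+207/5.4,190+306/5.4,105))
print('hole',at(S,430,311.7,68),at(S,300+312/2.4,130+436/2.4,68))
print(proj(S,[525,-63.2,117]),(np.array(proj(S,[525,-63.2,117]))-[260,180])*5)
c=vision.calibration('wrist');print(proj(c,[526,-62,105]), proj(c,[526,-62,42]))
```

```text
mouth [515.35 -69.53 117.  ] bore [525.03 -63.19 105.  ]
hole [ 525.71 -374.11   68.  ] [ 525.8  -374.07   68.  ]
[308.23 242.85] [241.14 314.23]
[318.76 216.23] [318.19 197.91]
```

Run:
```python
from h import *
S=vision.calibration('scene');p,r=pose()
im=cv2.imread('pics/s6f.png');f=7;u0,v0=260,175
cr=cv2.resize(im[v0:v0+85,u0:u0+90],None,fx=f,fy=f,interpolation=cv2.INTER_CUBIC)
t=np.linspace(0,2*np.pi,60)
def circ(x,y,z,rad,c):
    P=np.array([ (proj(S,[x+rad*np.cos(a),y+rad*np.sin(a),z])-[u0-.0,v0])*f for a in t]).astype(int)
    cv2.polylines(cr,[P],True,c,1)
circ(525,-63.2,117,15.5,(0,0,255)); circ(525,-63.2,105,17.25,(0,255,0)); circ(525,-63.2,137,15.5,(0,0,255))
for yy in(-45,45):
    q=(proj(S,[525,-63.2+yy,267])-[u0,v0])*f; cv2.circle(cr,tuple(q.astype(int)),4,(255,0,255),-1)
cv2.imwrite('pics/s7.png',np.clip(cr*1.3,0,255).astype('uint8'))
```

```text
(no output)
```

View pics/s7.png

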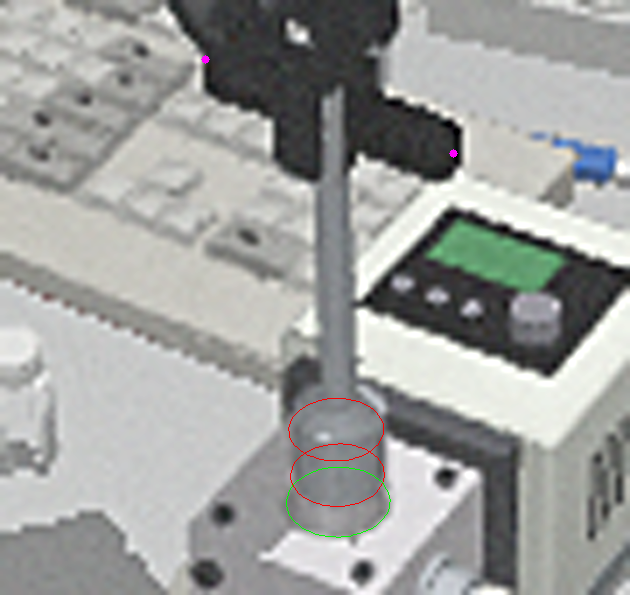

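Run:
```python
import cv2,numpy as np
im=cv2.imread('pics/w10.png')
cv2.imwrite('pics/w10c.png',np.clip(2.2*cv2.resize(im[170:250,270:370],None,fx=7,fy=7,interpolation=cv2.INTER_CUBIC).astype(float),0,255).astype('uint8'))
```

```text
(no output)
```

View pics/w10c.png

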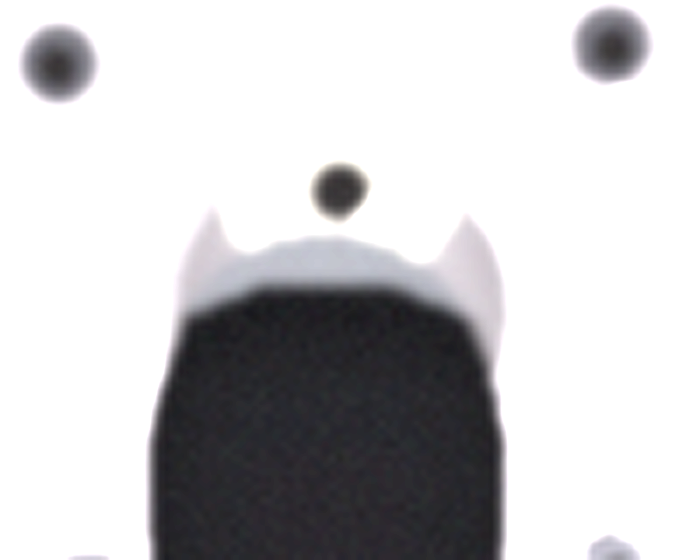

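```bash
python3 -m pendant '[[0,0,0,0,0.1,0.1,0],[0,0,0,0,0.1,0.1,0],[0,0,0,0.6,0.1,0.1,0],[0,0,0,1.4,0.1,0.1,0],[0,0,0,2.2,0.1,0.1,0]]';python3 - <<'E'
from h import *
s=sense();p,r=pose();print(p,r.as_rotvec(),s['force'],s['wrist_torque'],s['grip_width'])
w=vision.capture('wrist')[:,:,::-1]
cv2.imwrite('pics/w11.png',np.clip(2.2*cv2.resize(w[170:270,260:370],None,fx=6,fy=6,interpolation=cv2.INTER_CUBIC).astype(float),0,255).astype('uint8'))
E
```

```text
time_s: 11.0
eef_pos: [525.5, -62.9, 185.6]
ee_rot: [0.707, -0.002, 0.707, 0.002]
force: [-0.5, -0.5, -2.7]
grip_width: 0.175
[525.45970232 -62.94372242 185.57127303] [-0.00374978  1.57129457  0.00414412] [-0.47656046 -0.50641107 -2.73877284] [ 0.00763294 -0.01319786  0.02168848] 0.17513680928220637
```

View pics/w11.png

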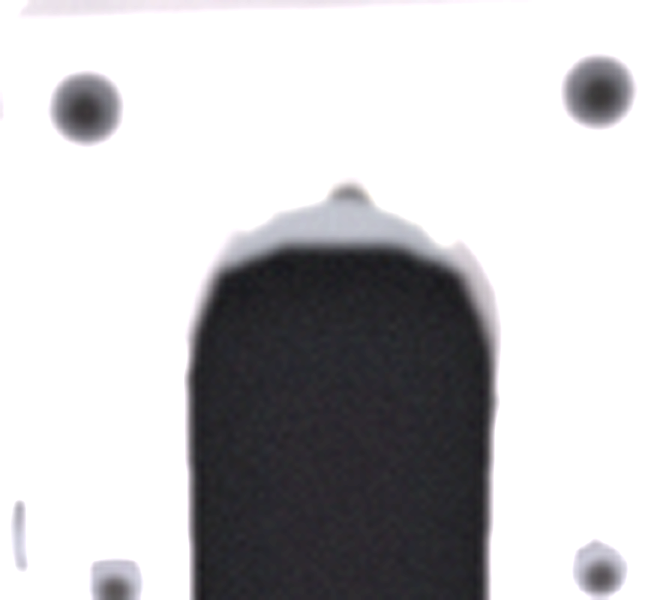

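```bash
python3 -m pendant '[[0,0,0,0.6,-0.04,0,0],[0,0,0,1.3,-0.04,0,0],[0,0,0,2,-0.04,0,0],[0,0,0,2.7,-0.04,0,0],[0,0,0,3.3,-0.04,0,0]]';python3 - <<'E'
from h import *
s=sense();p,r=pose();print(p,r.as_rotvec(),s['force'],s['wrist_torque'],s['joints'][5])
S=vision.capture('scene')[:,:,::-1]
cv2.imwrite('pics/s8.png',cv2.resize(S[180:300,260:370],None,fx=5,fy=5,interpolation=cv2.INTER_CUBIC))
E
```

```text
time_s: 11.68
eef_pos: [525.6, -63.4, 152.9]
ee_rot: [0.707, -0.002, 0.707, 0.002]
force: [0.2, 0.2, -2.4]
grip_width: 0.175
[525.61151336 -63.42379573 152.93781284] [-0.00394673  1.57078196  0.00395861] [ 0.18844188  0.23724574 -2.40002549] [ 0.07675224 -0.05609373  0.02289273] -0.34660744805207416
```

View pics/s8.png

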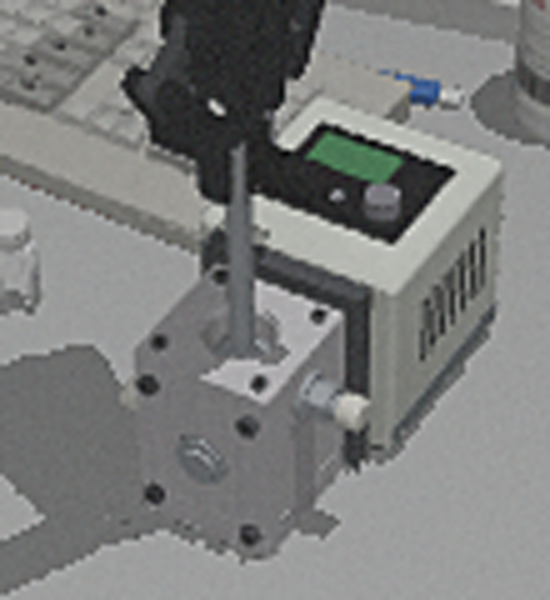

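```bash
python3 -m pendant '[[0,0,0,0.5,0,0,0],[0,0,0,1,0,0,0],[0,0,0,1.5,0,0,0],[0,0,0,1.9,0,0,0],[0,0,0,1.9,0,0,0]]'; python3 -m pendant '[[0,0,0,0.05,0,0,0],[0,0,0,0.1,0,0,0],[0,0,0,0.15,0,0,0],[0,0,0,0.2,0,0,0],[0,0,0,0.2,0,0,0]]'
```

```text
time_s: 12.35
eef_pos: [525.5, -63.4, 134.1]
ee_rot: [0.707, -0.002, 0.707, 0.002]
force: [0.6, 0.5, -2.6]
grip_width: 0.179
time_s: 12.98
eef_pos: [525.6, -63.4, 132.4]
ee_rot: [0.707, -0.002, 0.707, 0.002]
force: [-0.2, 0.6, -2.3]
grip_width: 0.176
```

```bash
python3 -m pendant '[[0,0,0,0.03,0,0,0],[0,0,0,0.06,0,0,0],[0,0,0,0.09,0,0,0],[0,0,0,0.09,0,0,0],[0,0,0,0.09,0,0,0]]';  python3 -c "
from h import *
print(pose()[0],sense()['force'],sense()['wrist_torque'])"
```

```text
time_s: 13.6
eef_pos: [525.7, -63.4, 131.5]
ee_rot: [0.707, -0.002, 0.707, 0.002]
force: [1.0, 0.4, -0.3]
grip_width: 0.176
[525.66405446 -63.41259373 131.53408852] [ 0.9689688   0.40761889 -0.28908898] [ 0.20328657 -0.20031671  0.01731634]
```

```bash
python3 -m pendant '[[0,0,0,0.05,0,0,0],[0.05,0,0,0.05,0,-0.006,0],[0.1,0,0,0.05,0,-0.013,0],[0.15,0,0,0.05,0.001,-0.019,0],[0.2,0,0,0.05,0.002,-0.026,0]]';  python3 -c "
from h import *
print(pose()[0],pose()[1].as_matrix()[:,2],sense()['force'],sense()['wrist_torque'])"
```

```text
time_s: 14.22
eef_pos: [525.3, -63.2, 131.0]
ee_rot: [0.704, 0.07, 0.704, -0.069]
force: [0.6, 1.7, -0.9]
grip_width: 0.176
[525.30661035 -63.16069511 130.96313722] [ 9.80729057e-01 -1.95372680e-01 -1.77902706e-04] [ 0.57249565  1.73693474 -0.8902969 ] [ 0.48540119 -0.15428937  0.013945  ]
```

```bash
python3 -m pendant '[[0,0,0,0,0.03,0,0],[0,0,0,0,0.06,0,0],[0,0,0,0,0.06,0,0],[0,0,0,0.03,0.06,0,0],[0,0,0,0.03,0.06,0,0]]';  python3 -c "
from h import *
print(pose()[0],pose()[1].as_matrix()[:,2],sense()['force'],sense()['wrist_torque'])"
```

```text
time_s: 14.85
eef_pos: [525.5, -62.9, 130.9]
ee_rot: [0.704, 0.069, 0.704, -0.069]
force: [0.3, 0.6, 0.6]
grip_width: 0.177
[525.50608145 -62.86141506 130.85030508] [ 9.81073302e-01 -1.93636580e-01  2.25203240e-04] [0.25617147 0.57231244 0.6379951 ] [ 0.28646584 -0.04352186 -0.00046321]
```

```bash
python3 -m pendant '[[0,0,0,0,0.03,0,0],[0.05,0,0,0,0.03,-0.006,0],[0.1,0,0,0.0,0.03,-0.013,0],[0.15,0,0,0.0,0.03,-0.019,0],[0.2,0,0,0.0,0.03,-0.026,0]]';  python3 -c "
from h import *
print(pose()[0],pose()[1].as_matrix()[:,2],sense()['force'],sense()['wrist_torque'])"
```

```text
time_s: 15.48
eef_pos: [525.4, -62.4, 130.8]
ee_rot: [0.693, 0.139, 0.693, -0.139]
force: [-0.5, 2.0, 1.7]
grip_width: 0.179
[525.38508169 -62.4488306  130.81175788] [ 9.22400340e-01 -3.86234972e-01  3.98774902e-04] [-0.45959397  2.01119813  1.6807759 ] [ 0.41451295 -0.1425497   0.0350079 ]
```

```bash
python3 -m pendant '[[0.05,0,0,0,0,-0.006,0],[0.1,0,0,0,0.0,-0.013,0],[0.15,0,0,0.0,0.0,-0.019,0],[0.15,0,0,0.0,0.0,-0.019,0],[0.15,0,0,0,0,-0.019,0]]';  python3 -c "
from h import *
print(pose()[0],pose()[1].as_matrix()[:,2],sense()['force'],sense()['wrist_torque'])"
```

```text
time_s: 16.1
eef_pos: [525.2, -62.4, 130.8]
ee_rot: [0.681, 0.19, 0.681, -0.19]
force: [0.8, 1.6, 0.1]
grip_width: 0.18
[525.19234286 -62.39786913 130.75831921] [ 8.55624898e-01 -5.17596316e-01  2.97424844e-04] [0.75246399 1.60353742 0.07444592] [ 0.34750422 -0.24370324 -0.01392798]
```

```bash
python3 -m pendant '[[0,0,0,0,0.05,0.02,0],[0.05,0,0,0.01,0.05,0.02,0],[0.1,0,0,0.01,0.05,0.02,0],[0.15,0,0,0.01,0.05,0.02,0],[0.15,0,0,0.01,0.05,0.02,0]]';  python3 -c "
from h import *
print(pose()[0],pose()[1].as_matrix()[:,2],sense()['force'],sense()['wrist_torque'])"
```

```text
time_s: 16.73
eef_pos: [525.5, -62.1, 130.4]
ee_rot: [0.665, 0.241, 0.665, -0.241]
force: [1.9, 0.9, -1.8]
grip_width: 0.18
[525.5123499  -62.10542097 130.37504343] [ 7.68532665e-01 -6.39810552e-01 -2.78841394e-05] [ 1.89726554  0.8826     -1.78633479] [ 0.13962641 -0.42287696 -0.02828677]
```

```bash
python3 -m pendant '[[0,0,0,0,0.03,0.04,0],[0,0,0,0.04,0.03,0.04,0],[0,0,0,0.08,0.03,0.04,0],[0,0,0,0.1,0.03,0.04,0],[0,0,0,0.1,0.03,0.04,0]]';  python3 -c "
from h import *
print(pose()[0],pose()[1].as_matrix()[:,2],sense()['force'],sense()['wrist_torque'])"
```

```text
time_s: 17.35
eef_pos: [526.0, -62.1, 129.6]
ee_rot: [0.665, 0.241, 0.665, -0.241]
force: [0.8, -0.1, -2.4]
grip_width: 0.178
[525.99052968 -62.14929455 129.57806046] [ 7.68091648e-01 -6.40339925e-01 -1.65651113e-05] [ 0.75446724 -0.10010838 -2.40389559] [ 0.0730871  -0.2285855  -0.04293375]
```

```bash
python3 -m pendant '[[0,0,0,0.1,0.01,0.02,0],[0,0,0,0.2,0.01,0.02,0],[0,0,0,0.3,0.01,0.02,0],[0,0,0,0.4,0.01,0.02,0],[0,0,0,0.4,0.01,0.02,0]]';  python3 -c "
from h import *
print(pose()[0],pose()[1].as_matrix()[:,2],sense()['force'],sense()['wrist_torque'])"
```

```text
time_s: 17.98
eef_pos: [526.2, -62.2, 125.5]
ee_rot: [0.665, 0.241, 0.665, -0.241]
force: [1.1, 0.6, -3.0]
grip_width: 0.177
[526.19738038 -62.16465172 125.49370876] [ 7.68017568e-01 -6.40428758e-01 -1.45235635e-04] [ 1.05976101  0.5824871  -2.9849066 ] [ 0.07071131 -0.22262347  0.01505487]
```

```bash
python3 -m pendant '[[0,0,0,0.1,0,0.02,0],[0,0,0,0.2,0,0.02,0],[0,0,0,0.27,0,0.02,0],[0,0,0,0.33,0,0.02,0],[0,0,0,0.33,0,0.02,0]]';  python3 -c "
from h import *
print(pose()[0],pose()[1].as_matrix()[:,2],sense()['force'],sense()['wrist_torque'],sense()['joints'])"
```

```text
time_s: 18.6
eef_pos: [526.3, -62.3, 122.2]
ee_rot: [0.665, 0.241, 0.665, -0.241]
force: [-1.1, 1.0, -3.4]
grip_width: 0.175
[526.3487186  -62.29611687 122.23697302] [ 7.68035512e-01 -6.40407248e-01 -9.39090225e-05] [-1.06785645  0.95635794 -3.42120772] [ 0.10521392 -0.11848155 -0.00864728] [-3.39015967e-01  3.88771782e-01  1.58286559e+00 -3.04384265e-05
  1.17006589e+00  3.56024303e-01]
```

```bash
python3 -m pendant '[[0.08,0,0,0.02,0,0,0],[0.16,0,0,0.045,0,0,0],[0.24,0,0,0.07,0,0,0],[0.32,0,0,0.095,0,0,0],[0.4,0,0,0.12,0,0,0]]';  python3 -c "
from h import *
m=pose()[1].as_matrix()[:,2];print(pose()[0],np.arctan2(m[1],m[0]),sense()['force'],sense()['wrist_torque'])"
```

```text
time_s: 19.23
eef_pos: [526.4, -62.2, 121.1]
ee_rot: [0.603, 0.369, 0.603, -0.369]
force: [0.8, 0.7, -2.6]
grip_width: 0.178
[526.44525681 -62.17540002 121.11153907] -1.0974539805909136 [ 0.82493073  0.73659013 -2.61026531] [ 0.23130134 -0.22831553  0.03547031]
```

```bash
python3 -m pendant '[[0.06,0,0,0.02,0,0.01,0],[0.12,0,0,0.04,0.02,0.01,0],[0.18,0,0,0.06,0.03,0.01,0],[0.24,0,0,0.08,0.03,0.01,0],[0.3,0,0,0.1,0.03,0.01,0]]';  python3 -c "
from h import *
m=pose()[1].as_matrix()[:,2];print(pose()[0],np.arctan2(m[1],m[0]),sense()['force'],sense()['wrist_torque'])"
```

```text
time_s: 19.85
eef_pos: [526.7, -62.2, 120.1]
ee_rot: [0.542, 0.455, 0.542, -0.455]
force: [-0.4, -0.6, -0.5]
grip_width: 0.175
[526.68461777 -62.17946196 120.11877024] -1.3968427772180818 [-0.35978539 -0.61815418 -0.52196409] [ 0.17939381 -0.15506007  0.10293893]
```

```bash
python3 -m pendant '[[0.05,0,0,0.01,0.01,0,0],[0.1,0,0,0.025,0.01,0,0],[0.15,0,0,0.04,0.01,0,0],[0.2,0,0,0.055,0.01,0,0],[0.25,0,0,0.07,0.01,0,0]]';  python3 -c "
from h import *
m=pose()[1].as_matrix()[:,2];print(pose()[0],np.arctan2(m[1],m[0]),sense()['force'],sense()['wrist_torque'])"
```

```text
time_s: 20.48
eef_pos: [526.7, -62.2, 119.4]
ee_rot: [-0.481, -0.519, -0.481, 0.519]
force: [-0.1, 0.9, -2.7]
grip_width: 0.176
[526.72617845 -62.17308864 119.36045465] -1.6465154787796363 [-0.08221325  0.89841055 -2.71926387] [ 0.12851063 -0.10319563  0.01556635]
```

```bash
cat >> h.py <<'E'
def avg(n=5):
    L=[]
    for i in range(n):
        vision.capture('wrist');s=sense();L.append(np.r_[s['force'],s['wrist_torque']])
    L=np.array(L);print('mean',L.mean(0).round(3),'sd',L.std(0).round(3));m=pose()[1].as_matrix()[:,2];print(pose()[0].round(2),np.arctan2(m[1],m[0]).round(4),sense()['time_s'])
E
python3 -c "
from h import *
avg()"
```

```text
mean [ 0.341  0.633 -2.408  0.129 -0.12   0.031] sd [0.589 0.252 0.643 0.015 0.04  0.02 ]
[526.75 -62.17 119.35] -1.644 20.725
```

```bash
python3 -m pendant '[[0.04,0,0,0.01,0.0,0,0],[0.08,0,0,0.02,0.0,0,0],[0.12,0,0,0.03,0.0,0,0],[0.16,0,0,0.045,0.0,0,0],[0.2,0,0,0.06,0.0,0,0]]';  python3 -c "
from h import *
avg(3)"
```

```text
time_s: 21.35
eef_pos: [526.7, -62.2, 118.7]
ee_rot: [-0.427, -0.564, -0.427, 0.564]
force: [-0.1, -0.9, -2.7]
grip_width: 0.176
mean [ 0.319  0.458 -2.95   0.132 -0.085  0.072] sd [0.174 0.118 0.793 0.007 0.028 0.046]
[526.76 -62.22 118.75] -1.8438 21.5
```

```bash
python3 -m pendant '[[0.03,0,0,0.01,0.0,0,0],[0.06,0,0,0.02,0.0,0,0],[0.09,0,0,0.03,0.0,0,0],[0.09,0,0,0.03,0.0,0,0],[0.09,0,0,0.03,0.0,0,0]]';  python3 -c "
from h import *
avg(3)"
```

```text
time_s: 22.12
eef_pos: [526.8, -62.3, 118.6]
ee_rot: [0.401, 0.582, 0.401, -0.582]
force: [0.1, 0.1, -0.8]
grip_width: 0.175
mean [ 0.073  0.272 -0.883  0.129 -0.017  0.472] sd [0.243 0.501 0.378 0.009 0.004 0.018]
[526.83 -62.23 118.57] -1.9349 22.275
```

```bash
python3 -m pendant '[[-0.04,0,0,0,0.0,0,0],[-0.05,0,0,0,0.0,0,0],[-0.05,0,0,0,0.0,0,0],[-0.05,0,0,0,0.0,0,0],[-0.05,0,0,0,0.0,0,0]]';  python3 -c "
from h import *
avg(2)"
```

```text
time_s: 22.9
eef_pos: [526.9, -62.2, 118.6]
ee_rot: [0.416, 0.572, 0.415, -0.572]
force: [0.4, 0.3, 1.2]
grip_width: 0.179
mean [ 0.033  0.869  0.917  0.15  -0.025 -0.039] sd [0.271 0.08  0.246 0.017 0.033 0.006]
[526.86 -62.24 118.58] -1.8852 23.0
```

```bash
python3 -m pendant '[[0.01,0,0,-0.02,0.0,0,0],[0.02,0,0,-0.03,0.0,0,0],[0.02,0,0,-0.03,0.0,0,0],[0.02,0,0,-0.03,0.0,0,0],[0.02,0,0,-0.03,0.0,0,0]]';  python3 -c "
from h import *
avg(2)"
```

```text
time_s: 23.62
eef_pos: [526.7, -62.2, 118.7]
ee_rot: [-0.41, -0.576, -0.41, 0.576]
force: [-0.2, 0.6, -3.6]
grip_width: 0.177
mean [ 0.633 -0.188 -2.414  0.089 -0.125  0.149] sd [0.135 0.108 0.237 0.041 0.016 0.001]
[526.73 -62.2  118.69] -1.9049 23.725
```

```bash
python3 -m pendant '[[-0.03,0,0,0,0.0,0,0],[-0.04,0,0,0,0.0,0,0],[-0.04,0,0,-0.2,0.0,0,0],[-0.04,0,0,-0.5,0.0,0,0],[-0.04,0,0,-0.8,0.0,0,0]]';  python3 -c "
from h import *
avg(2)"
```

```text
time_s: 24.35
eef_pos: [526.8, -62.2, 127.1]
ee_rot: [-0.421, -0.568, -0.421, 0.568]
force: [0.7, 0.1, -3.4]
grip_width: 0.175
mean [ 0.159  0.642 -1.645  0.004 -0.004  0.022] sd [0.703 0.116 0.471 0.001 0.024 0.008]
[527.33 -62.47 127.98] -1.865 24.45
```

```bash
python3 -m pendant '[[0,0,0,-0.8,0.0,0,0],[0,0,0,-1.8,0.0,0,0],[0,0,0,-2.8,0.0,0,0],[0,0,0,-3.8,0.0,0,0],[0,0,0,-5,0.0,0,0]]';python3 -m pendant '[[0,0,0,-1.2,0.0,0,0],[0,0,0,-2.4,0.0,0,0],[0,0,0,-3.6,0.0,0,0],[0,0,0,-4.6,0.0,0,0],[0,0,0,-5.2,0.0,0,0]]';  python3 -c "
from h import *
avg(1);print(sense()['joints'])
delta([527.2,-371.1,226.5],down(0))"
```

```text
time_s: 25.08
eef_pos: [526.7, -62.2, 177.6]
ee_rot: [-0.421, -0.568, -0.421, 0.568]
force: [0.7, 0.6, -2.8]
grip_width: 0.175
time_s: 25.7
eef_pos: [526.9, -62.3, 229.5]
ee_rot: [0.421, 0.568, 0.421, -0.568]
force: [0.0, -0.1, -2.1]
grip_width: 0.174
mean [-0.511 -0.08  -1.712 -0.032 -0.043  0.011] sd [0. 0. 0. 0. 0. 0.]
[527.09 -62.34 230.01] -1.865 25.75
[-3.38640059e-01  3.00318458e-01  1.41631442e+00  8.16338897e-06
  1.42353336e+00  1.52637850e+00]
rotvec [-1.865e+00  1.400e-03 -9.000e-04] shift cm [ 0.365  8.963 29.546]
```

```bash
python3 -m pendant '[[-0.17,0,0,0,1.5,5,0],[-0.34,0,0,0,3,10,0],[-0.51,0,0,0,4.5,15,0],[-0.68,0,0,0,6,20,0],[-0.85,0,0,0,7.5,25,0]]';  python3 -c "
from h import *
avg(3)
delta([527.2,-371.1,226.5],down(0))"
```

```text
time_s: 26.38
eef_pos: [525.8, -324.9, 228.5]
ee_rot: [0.619, 0.342, 0.619, -0.342]
force: [1.2, 1.2, -1.4]
grip_width: 0.177
mean [ 0.429 -1.169 -3.144 -0.004 -0.09  -0.006] sd [0.115 2.423 0.489 0.073 0.106 0.018]
[ 525.34 -325.25  227.51] -1.0176 26.525
rotvec [-1.0176e+00 -1.9000e-03 -3.0000e-04] shift cm [ 0.095 -2.25   3.999]
```

```bash
python3 -m pendant '[[-0.17,0,0,0,-0.5,0.8,0],[-0.34,0,0,0,-1,1.6,0],[-0.51,0,0,0,-1.5,2.4,0],[-0.68,0,0,0,-1.8,3.2,0],[-0.85,0,0,0,-2.25,4,0]]'; python3 -m pendant '[[-0.168,0,0,0,0,0,0],[-0.168,0,0,0,0,0,0],[-0.168,0,0,0,0,0,0],[-0.168,0,0,0,0,0,0],[-0.168,0,0,0,0,0,0]]'
python3 - <<'E'
from h import *
avg(1)
delta([527.2,-371.1,226.5],R.from_rotvec([-.0042,1.5703,.0036]))
c=vision.calibration('wrist');w=vision.capture('wrist')[:,:,::-1];S=vision.capture('scene')[:,:,::-1]
cv2.imwrite('pics/w12.png',w)
cv2.imwrite('pics/s12.png',cv2.resize(S[130:370,300:520],None,fx=2.4,fy=2.4))
E
```

```text
time_s: 27.15
eef_pos: [528.4, -368.1, 228.7]
ee_rot: [0.705, 0.056, 0.705, -0.056]
force: [0.4, -1.2, -1.5]
grip_width: 0.172
time_s: 27.78
eef_pos: [528.1, -368.9, 228.8]
ee_rot: [0.707, -0.001, 0.707, 0.001]
force: [-0.1, -1.0, -1.9]
grip_width: 0.175
mean [-0.413 -0.04  -1.672  0.02   0.017  0.022] sd [0. 0. 0. 0. 0. 0.]
[ 528.08 -369.    228.82] 0.0023 27.825
rotvec [-0.0027 -0.0005 -0.0004] shift cm [ 0.232 -0.209 -0.089]
```

View pics/w12.png

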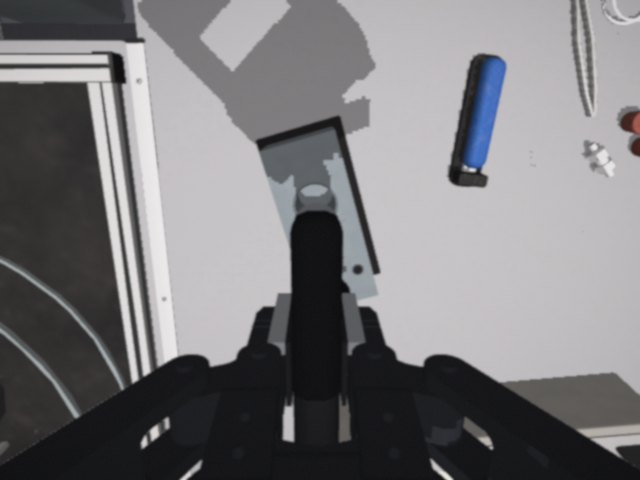

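View pics/s12.png

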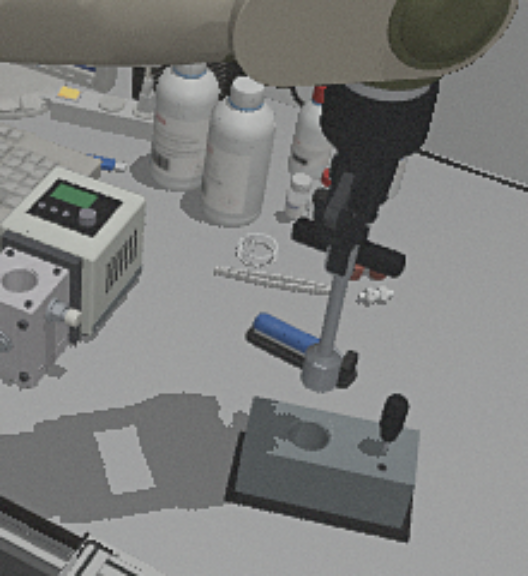

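```bash
python3 -m pendant '[[0,0,0,1,-0.22,-0.09,0],[0,0,0,2.5,-0.22,-0.09,0],[0,0,0,4,-0.22,-0.09,0],[0,0,0,5.2,-0.22,-0.09,0],[0,0,0,5.8,-0.22,-0.09,0]]';python3 -m pendant '[[0,0,0,0.4,0,0,0],[0,0,0,0.8,0,0,0],[0,0,0,1.2,0,0,0],[0,0,0,1.6,0,0,0],[0,0,0,1.6,0,0,0]]'; python3 -c "
from h import *
avg(2)
delta([527.2,-371.2,99.9],R.from_rotvec([-.0042,1.5703,.0036]))"
```

```text
time_s: 28.55
eef_pos: [527.0, -371.1, 169.7]
ee_rot: [0.707, -0.001, 0.707, 0.001]
force: [-0.0, 0.5, -2.5]
grip_width: 0.17
time_s: 29.18
eef_pos: [527.1, -371.2, 154.5]
ee_rot: [0.707, -0.001, 0.707, 0.001]
force: [-0.1, -0.3, -2.3]
grip_width: 0.175
mean [ 0.349 -0.768 -2.328 -0.023 -0.018  0.025] sd [0.238 0.469 0.041 0.022 0.014 0.005]
[ 527.23 -371.31  154.92] 0.003 29.275
rotvec [-0.0019 -0.0004 -0.0002] shift cm [ 5.502e+00  1.200e-02 -4.000e-03]
```

```bash
python3 -m pendant '[[0,0,0,1,0,0,0],[0,0,0,2.2,0,0,0],[0,0,0,3.4,0,0,0],[0,0,0,4.5,0,0,0],[0,0,0,5.1,0,0,0]]';python3 -m pendant '[[0,0,0,0.1,0,0,0],[0,0,0,0.2,0,0,0],[0,0,0,0.28,0,0,0],[0,0,0,0.34,0,0,0],[0,0,0,0.34,0,0,0]]'; python3 -c "
from h import *
avg(2)"
```

```text
time_s: 29.9
eef_pos: [527.0, -371.1, 102.8]
ee_rot: [0.707, -0.001, 0.707, 0.001]
force: [-0.4, -0.3, -2.2]
grip_width: 0.181
time_s: 30.52
eef_pos: [527.2, -371.3, 100.5]
ee_rot: [0.707, -0.001, 0.707, 0.001]
force: [-0.1, 1.3, -1.9]
grip_width: 0.176
mean [-0.367 -0.434 -2.338 -0.023  0.02  -0.006] sd [0.135 0.834 0.095 0.029 0.008 0.012]
[ 527.19 -371.29  100.47] 0.003 30.625
```

```bash
python3 -m pendant '[[0,0,0,0.04,0,0,0],[0,0,0,0.08,0,0,0],[0,0,0,0.08,0,0,0],[0,0,0,0.08,0,0,0],[0,0,0,0.08,0,0,0]]'; python3 -c "
from h import *
avg(2)"
```

```text
time_s: 31.25
eef_pos: [527.2, -371.3, 99.8]
ee_rot: [0.707, -0.001, 0.707, 0.001]
force: [0.2, 0.2, -0.1]
grip_width: 0.172
mean [-0.465  0.44   0.371  0.037  0.098  0.034] sd [0.145 0.31  0.374 0.01  0.027 0.004]
[ 527.23 -371.34   99.79] 0.003 31.35
```

On the floor (reaction ~2.7 N). Open and check.

```bash
python3 -m pendant '[[0,0,0,0,0,0,0.22],[0,0,0,0,0,0,0.3],[0,0,0,0,0,0,0.45],[0,0,0,0,0,0,0.6],[0,0,0,0,0,0,0.6]]' 30; python3 -m pendant '[[0,0,0,-1,0,0,0.6],[0,0,0,-3,0,0,0.6],[0,0,0,-6,0,0,0.6],[0,0,0,-9,0,0,0.6],[0,0,0,-12,0,0,0.6]]'
python3 - <<'E'
from h import *
p,r=pose();print(p,sense()['force'])
cv2.imwrite('pics/w13.png',vision.capture('wrist')[:,:,::-1])
S=vision.capture('scene')[:,:,::-1];cv2.imwrite('pics/s13.png',cv2.resize(S[130:370,300:520],None,fx=2.4,fy=2.4))
E
```

```text
time_s: 31.98
eef_pos: [527.2, -371.3, 99.6]
ee_rot: [0.707, -0.001, 0.707, 0.001]
force: [-0.1, -0.9, 0.4]
grip_width: 0.601
time_s: 32.6
eef_pos: [527.2, -371.2, 221.5]
ee_rot: [0.707, -0.001, 0.707, 0.001]
force: [1.1, 0.6, 0.1]
grip_width: 0.595
[ 527.15556371 -371.24798761  221.46319816] [1.11385473 0.55581863 0.09012526]
```

View pics/w13.png

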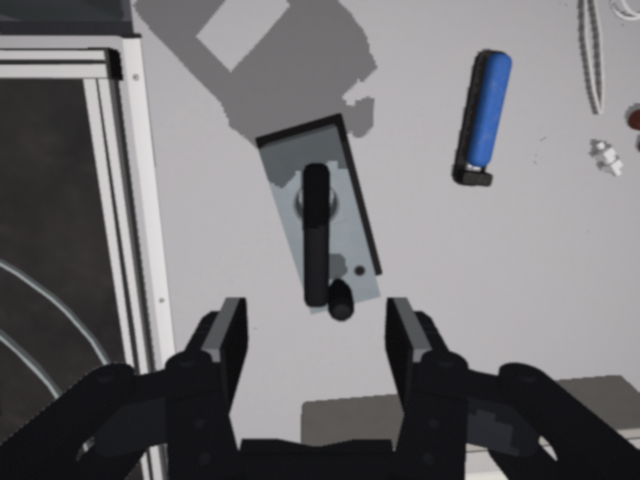

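View pics/s13.png

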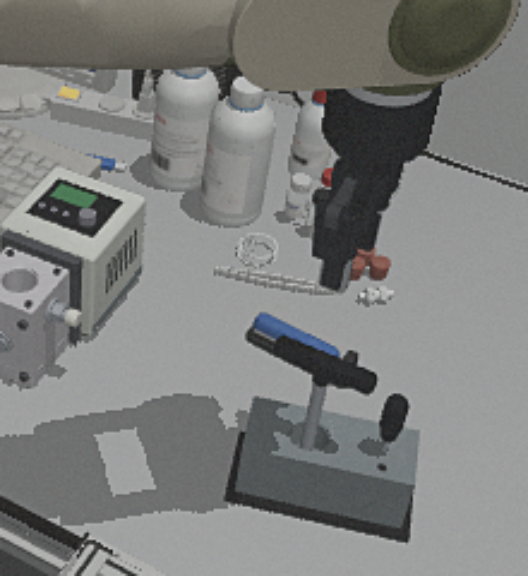

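```bash
python3 -m pendant '[[0,0,0,0,0,0,0.6],[0,0,0,0,0,0,0.6],[0,0,0,0,0,0,0.6],[0,0,0,0,0,0,0.6],[0,0,0,0,0,0,0.6]]'; python3 -c "
from rig import job
print(job.finish_job())"
```

```text
time_s: 33.33
eef_pos: [527.2, -371.3, 219.5]
ee_rot: [0.707, -0.001, 0.707, 0.001]
force: [-0.2, -0.4, -0.0]
grip_width: 0.597
the job is handed in; nothing more can be done
None
```

The cap was driven clockwise onto its stop and the wrench is back in its stand. However, I over-torqued the cap once: the wrist read about 0.47 N m when the stop came up, and the limit is 0.3 N m. The job was handed in at about 33 s of the 67 s.

- **Engagement:** the socket stopped on the hexagon's corners under about 3–4 N, then dropped over the hexagon after about 0.7 rad of slow turning.
- **Tightening:** I turned the wrench about 1.2 rad clockwise to the stop. The last 0.09 rad step was too big for so steep a stop and caused the 0.47 N m peak. I backed off at once, then re-checked at 0.15 N m, still against the stop, so I take the cap as home. I only felt this; I did not look into the bore afterwards.
- **Wrench return:** it came out of the bore freely and went into its hole to the floor with about 2.7 N. The last pictures show it standing there with the gripper clear of it, and the measured forces were near zero.
- **Bystanders:** the path stayed clear of all four. The last pictures show the stapler in place; I did not check the vial, fitting or beaker again.
- **Tool frame disagreement:** the fingertips were about 40 mm farther back than the stated tool point. The first grip closed on nothing above the handle, so I re-gripped 40 mm lower.

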